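# Slide a board carrier home under the test head

## Task

Load the circuit-board carrier into the bench tester: pick it up by its fin, lay it flat in the tester's open entry tray with the bevelled nose toward the head, then slide it in under the low head until the spring catch inside drops into its groove and keeps it there after you let go. The place where it comes home differs and must be felt: push slowly, stop as soon as it meets firm resistance, and never jam it or ram it into the rubber buffers behind. Leave the orange bin, the bottle and the screwdriver alone.

Things in the scene. Friction and masses are not known exactly. Their poses are not given: they have to be found in the camera images.
- carrier: Grey plastic plate 120 (x) x 60 (y) x 10 mm, 0.16 kg, a small green circuit board on top and an upright steel grip fin near the rear. Origin: centre of the underside, z up, +x to the bevelled nose (front edge x = +60, rear edge -60). Centre of mass near x = -16. Starts flat on the bench left or right of the tester. At most 30 N between it and the tester under the head.
- fin (a point): Centre of the carrier's steel fin, at carrier x = -30, y = 0, z = 26 mm. The fin is 26 mm long (carrier x -43 to -17), 12 mm thick in y, and rises from the plate's top (z = 10) to z = 42. Its axes are the carrier's.
- nose (a point): Middle of the carrier's front lower edge (carrier x = +60, z = 0). The nose is bevelled: 6 mm high at the edge, 10 mm from 14 mm behind it. A groove 4 mm deep for the catch crosses the whole width 20 to 36 mm behind the edge. Its axes are the carrier's.
- tester: Bench tester, fixed. Origin on the bench surface, z up, +x = direction of insertion. Aluminium base 124 mm wide, x = -165 to +115; its top, z = 10, is the floor the carrier slides on. Open tray without side walls x = -165 to -48; then slanted walls funnel from about 86 mm wide to 64 at x = -10; then straight rails 64 mm apart, tops at z = 22. A carrier laid at x = -95 has its nose at the funnel.
- mouth (a point): Middle of the entrance under the head, on the floor (tester x = +20, z = 10), axes as the tester's. Head: white block, x = +20 to +115, 124 mm wide, underside at z = 23 (3 mm over the carrier), top at z = 60, closed behind. The catch and contact unit hidden inside is clamped anywhere along 30 mm: at home the nose is 30 to 60 mm past this point, the fin's centre 60 to 30 mm before it.
- catch (a joint): Spring catch under the head, a 10 mm roller on a pin pressing down with about 3 N. Lift in m: 0 = down (nothing below it, or dropped in the carrier's groove), about 0.003 = riding on the carrier's top. In the groove it holds the carrier against the contact spring. Pushing past it takes 5 to 9 N.
- contact (a joint): Spring-loaded contact block under the head that the nose pushes inward (tester +x). Travel in m: 0 = untouched, about 0.005 = home, 2 mm further the nose meets the buffers. Spring 1 N at first touch, 0.5 N more per mm; pushing home takes 4 to 9 N in all, more if the tool also bears down.
- buffer (a joint): Two stiff rubber buffers beside the contact block, met by the nose about 2 mm beyond home. Squeeze in m: 0 = untouched; 8 N per mm; more than 0.002 (16 N) damages them. They are the firm resistance that tells that the carrier is home.
- bin: Bystander: orange open parts bin 100 x 120 x 45 mm, standing on the bench on the other side of the tester from the carrier; origin centre of its underside.
- cleaner: Bystander: white bottle, 56 mm wide, 140 mm tall, standing beyond on the left; origin centre of its underside.
- driver: Bystander: screwdriver lying beyond on the right; origin on its underside, handle to its -x.
Not all that is in view belongs to the job. Leave any turquoise look-alike of the carrier alone.

How it is judged:
By the outcome, as a careful person would: the job done as asked, in the order asked, and still so for the second after the job is handed in, with the robot touching nothing.
It also fails if it takes over 67 s, if anything falls off the work surface, if the arm or the gripper's body presses on something with over 40 N, if the wrist force passes 120 N, or if a joint passes its speed limit or range.

## Robot

A 6-joint arm with a two-finger parallel gripper is mounted at the origin on the work surface. World frame = base frame: x ahead of the robot, y to its left, z up, the work surface at z = 0. Lengths are in m, angles in rad, forces in N, time in s.
With the tool pointing down it reaches from about 0.25 to 0.775 m from the base axis. Payload 8.9 kg.
Tool frame: the origin (TCP) lies at the very end of the fingers, on their centre line; the grasp point (between the pads) lies 19 mm behind it (env.tcp_to_grasp is the z of the grasp point in the tool frame, in m); z points along the fingers, y is the line along which they close (so a half turn about z gives the same grasp; the last joint's range is limited). The gripper opens to 85 mm and grips with 20 to 120 N. Pads are 22 mm wide; open, the fingers measure 114 mm over their backs; the gripper's body (76 mm by 85 mm) begins 54 mm behind the grasp point. The pads swing forward as they close: fully open they stand 13 mm farther back than shut.
Start: joints at [-1.389, 0.291, -0.153, 1.127, 0, 1.431], TCP at [0.166, -0.498, 0.231] pointing down, gripper open.
Joint ranges: [-2.52, 2.52], [-0.91, 1.74], [-1.3, 1.37], [-1.96, 2.02], [-1.52, 1.47], [-3.14, 3.14]. Speed limits (rad/s): [2.22, 2.22, 2.79, 3.14, 3.14, 3.14].

## Interface

Orientations are given as a unit quaternion [w, x, y, z].
In Python, from rig import env gives the robot as it stands. The module is installed in compiled form; this text tells all that it offers.
- The arm moves only by the shell command python3 -m inch 'ROWS' [FORCE]. ROWS is JSON, a list of rows, each a list of 7 numbers: the turn, a rotation vector about the world's x, y, z in degrees, then the shift along the world's x, y, z in m, then the closure, from -1 (fully open) to 1 (shut). In form: [[ax, ay, az, dx, dy, dz, gripper], ...]. A call has 1 to 5 rows; each row shifts and turns the commanded pose from where the row before left it; what a row does not reach is not made up. A row lasts 1/8 s, in which the tool goes at most 62.5 mm and 10.7 degrees, less where a joint would pass 70% of its speed; a pose out of reach is approached as far as the arm can. A call with a gripper value outside its range is refused whole. The fingers move at their own pace and stop on an object; FORCE is the grip in N (left out, the last holds). Time passes only in rows, so rows that do not move let the fingers close. It gives the time, the measured TCP pose, the force, the opening and the grip force at its end, in the units of the state.
- env.get_state(): the state, without advancing time (a new reading comes with each control period).
- env.get_image(name): name is "side" or "top" or "wrist"; returns (picture, depth): 384x512x3 uint8, red, green, blue; 384x512 float32, m along the optical axis (not along the pixel's ray), 0 where there is no reading.
- env.camera_params(name): a dict with "mtx" (3x3 intrinsics, pixels), "xyz" and "orientation" of the camera in the world. Camera axes: x right, y up, looking along -z (the intrinsics and any distortion apply to the point x, -y, -z); pixel columns grow to the right and rows downward; lengths in m; the calibration is good to about 2 mm. A picture is of the moment at which its call begins: read the wrist's pose just before it. camera_params takes no time and is no camera call; for the wrist camera it gives the pose at the moment of the call.
- env.hand_in(): hands the job in; it is judged then, once.
Trained networks look in the newest picture that a camera, given by its name, has taken for a name from the list of things; names that differ only in an ending like _2 or _b are one class to them, and where a whole thing is asked for, a point or a joint stands for the part that bears it (a point fixed in the world has none). Each returns a list of dicts, best first, with "score" (0 to 1); they miss things now and then, are a little off and sometimes report something else, mostly with a low value. They report only what shows in the picture. A call takes as long as a camera call. They do not tell look-alikes from the thing itself.
- env.boxes_of(camera, target): "rect" ([left, top, right, bottom] in pixels, round what is visible of it).
The state is a dict: "time_s": time; "joint_positions": joint angles; "joint_velocities": joint speeds; "joint_torque": joint torques, N m; "ee_pos": TCP position; "orientation": TCP orientation; "contact_force": force on the tool from outside, world axes, zero at the start; "moment": the same for the moment, N m; "grip_width": finger opening in m; "finger_force": force on a finger pad.
Only numpy, scipy, OpenCV 4.12 (cv2) and the standard library are available. Lean on these libraries where they do the work, as an engineer would, in place of code of your own. Each camera call takes 0.05 s, during which the arm holds its last target. There are 200 camera calls.

## Working session

There is one attempt and no reset: what is moved stays moved. The work goes in short steps, Python scripts to look and compute and a shell command to move; the robot and the scene stay as the last step left them, time stands still between calls to the robot, and variables do not carry over. Pictures are saved under pics/ and viewed, at most 10 in all, crops included, and the job is handed in when it is done.

```bash
mkdir -p pics
cat > h.py <<'E'
import numpy as np, cv2
from rig import env
from scipy.spatial.transform import Rotation as R
def Rq(q): return R.from_quat([q[1],q[2],q[3],q[0]]).as_matrix()
def cloud(name):
    p=env.camera_params(name); im,d=env.get_image(name)
    K=np.array(p['mtx']); v,u=np.mgrid[:384,:512]
    c=np.stack([(u-K[0,2])/K[0,0]*d,-(v-K[1,2])/K[1,1]*d,-d],-1)
    return im,d,c@Rq(p['orientation']).T+np.array(p['xyz'])
def save(im,f,s=1): cv2.imwrite('pics/'+f,cv2.resize(im[:,:,::-1],None,fx=s,fy=s,interpolation=cv2.INTER_CUBIC))
E
python3 - <<'E'
from h import *
ims=[]
for n in ('top','side'):
    im,d,c=cloud(n); np.savez(n+'.npz',im=im,d=d,c=c); ims.append(im)
    for t in ('carrier','tester','fin','bin','mouth'):
        for b in env.boxes_of(n,t)[:3]:
            r=np.array(b['rect']); u,v=int((r[0]+r[2])/2),int((r[1]+r[3])/2)
            print(n,t,r.round(),round(b['score'],2),c[min(v,383),min(u,511)].round(3))
save(ims[0],'top.png',1.5);save(ims[1],'side.png',1.5)
E
```

```text
top carrier [153. 274. 204. 311.] 0.95 [0.317 0.258 0.009]
top carrier [163. 193. 202. 248.] 0.77 [0.488 0.249 0.013]
top carrier [ 79. 242. 129. 297.] 0.68 [0.374 0.437 0.012]
top tester [255. 111. 316. 236.] 0.64 [ 0.601 -0.004  0.011]
top fin [104. 172. 141. 222.] 0.95 [0.547 0.396 0.014]
top fin [ 78. 241. 128. 297.] 0.71 [0.374 0.437 0.012]
top fin [163. 194. 200. 248.] 0.68 [0.486 0.252 0.011]
top bin [367. 208. 422. 254.] 0.71 [ 0.454 -0.267  0.002]
top mouth [258. 114. 316. 236.] 0.7 [ 0.598 -0.008  0.012]
top mouth [163. 193. 202. 250.] 0.55 [0.486 0.25  0.01 ]
side carrier [212. 153. 251. 172.] 0.93 [0.481 0.249 0.01 ]
side carrier [230. 114. 271. 142.] 0.92 [0.55  0.395 0.012]
side carrier [164. 149. 194. 180.] 0.77 [0.324 0.225 0.042]
side tester [220. 200. 331. 250.] 0.61 [0.59  0.004 0.011]
side fin [162. 150. 194. 182.] 0.85 [0.318 0.235 0.023]
side fin [231. 116. 271. 137.] 0.77 [0.551 0.405 0.012]
side fin [212. 149. 254. 172.] 0.75 [0.488 0.257 0.01 ]
side bin [209. 298. 255. 352.] 0.61 [ 0.461 -0.26   0.007]
side mouth [224. 203. 336. 250.] 0.79 [ 0.6   -0.     0.011]
```

View pics/top.png

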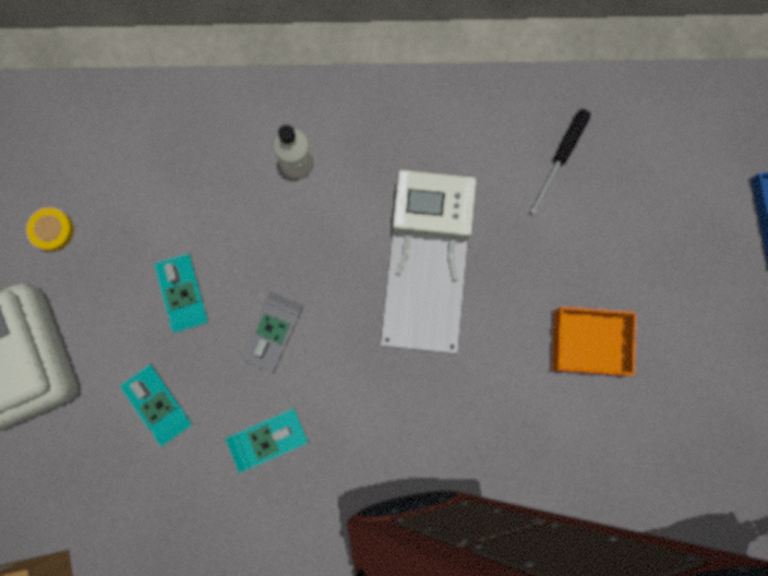

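View pics/side.png

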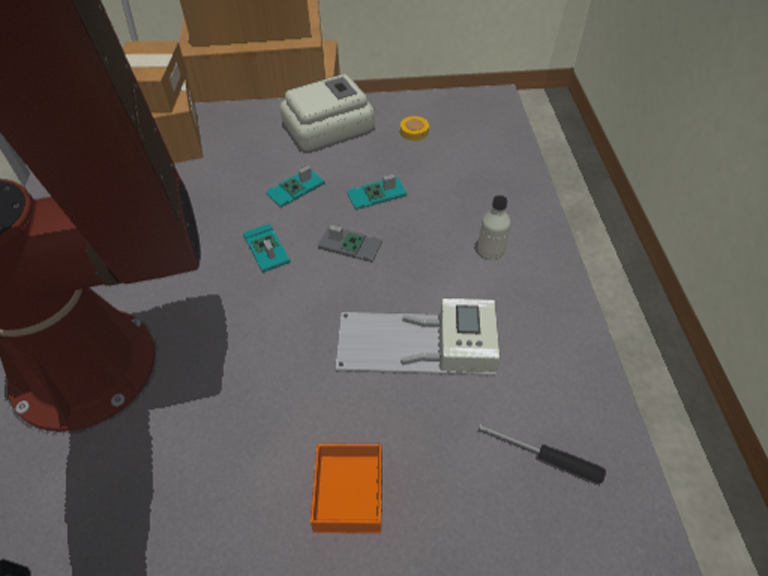

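The four candidates in the 1.5x top view are turquoise at (181,292), (156,404) and (267,440), and one grey at (272,331). Only the grey one fits the description: grey plate, fin at the rear (260,350), bevelled nose at (285,300). The tester runs from (420,345) up to the head at (435,205). I'll confirm in a crop and measure poses.

Run:
```python
from h import *
z=np.load('top.npz'); im,c=z['im'],z['c']
save(im[180:260,150:330],'crop.png',4)
def rect(m,t):
    P=c[m][:,:2]; r=cv2.minAreaRect((P*1000).astype(np.float32)); print(t,len(P),r, 'medz',np.median(c[m][:,2]).round(4))
X,Y,Z=c[...,0],c[...,1],c[...,2]
rect((X>.4)&(X<.56)&(Y>.19)&(Y<.31)&(Z>.006)&(Z<.016),'carrier')
rect((X>.4)&(X<.56)&(Y>.19)&(Y<.31)&(Z>.028),'fin')
rect((X>.38)&(X<.72)&(abs(Y)<.12)&(Z>.006)&(Z<.016),'tray')
rect((X>.38)&(X<.8)&(abs(Y)<.12)&(Z>.05)&(Z<.075),'head')
m=(X>.38)&(X<.6)&(Y>.1)&(Y<.18); print('bench z',np.median(Z[m]))
# tray long edges: left/right edge per x-band -> yaw
T=(abs(Y)<.12)&(Z>.006)&(Z<.016)
xs=np.arange(.43,.6,.01)
L=[Y[T&(abs(X-x)<.005)].max() for x in xs];Rr=[Y[T&(abs(X-x)<.005)].min() for x in xs]
print(np.polyfit(xs,L,1),np.polyfit(xs,Rr,1))
```

```text
carrier 1054 ((490.28863525390625, 254.41896057128906), (102.45985412597656, 133.35548400878906), 81.94346618652344) medz 0.0102
fin 64 ((459.6980285644531, 265.4205017089844), (12.01468276977539, 25.07723617553711), 64.82566833496094) medz 0.0418
tray 3544 ((548.0940551757812, -0.10089111328125), (238.91177368164062, 334.835693359375), 89.899169921875) medz 0.0103
head 2013 ((685.4338989257812, -13.123069763183594), (123.96780395507812, 96.3388442993164), 82.86441040039062) medz 0.0607
bench z 0.0003469226339811726Traceback (most recent call last):
  File "<stdin>", line 15, in <module>
    return umr_maximum(a, axis, None, out, keepdims, initial, where)
ValueError: zero-size array to reduction operation maximum which has no identity
```

View pics/crop.png

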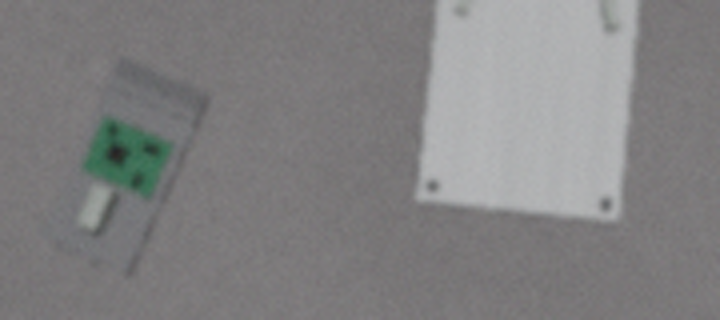

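The crop shows the grey plate, dark bevelled nose at the top right (160,85) and steel fin at the rear (97,208), so this is the carrier.

Run:
```python
from h import *
s=env.get_state(); M=Rq(s['orientation']); print(s['time_s'],s['ee_pos'],M.round(3).tolist(),s['grip_width'],env.tcp_to_grasp)
print('tool y yaw',np.degrees(np.arctan2(M[1,1],M[0,1])))
p=env.camera_params('wrist');C=Rq(p['orientation']); print('cam in tool',M.T@(np.array(p['xyz'])-s['ee_pos']),'look in tool',M.T@-C[:,2])
```

```text
0.6 [ 0.16554866 -0.49818753  0.23129578] [[0.949, 0.315, -0.0], [0.315, -0.949, 0.0], [0.0, -0.0, -1.0]] 0.08490909604227445 -0.0187
tool y yaw -71.62017305895547
cam in tool [ 0.07483714 -0.00049694 -0.14241465] look in tool [-2.95962685e-01 -3.65649939e-04  9.55199432e-01]
```

```bash
python3 -m inch '[[0,0,9.1,0.0196,0.0509,-0.002,-1],[0,0,9.1,0.0196,0.0509,-0.002,-1],[0,0,9.1,0.0196,0.0509,-0.002,-1],[0,0,9.1,0.0196,0.0509,-0.002,-1],[0,0,9.1,0.0196,0.0509,-0.002,-1]]'
python3 -m inch '[[0,0,9.1,0.0196,0.0509,-0.002,-1],[0,0,9.1,0.0196,0.0509,-0.002,-1],[0,0,9.1,0.0196,0.0509,-0.002,-1],[0,0,9.1,0.0196,0.0509,-0.002,-1],[0,0,9.1,0.0196,0.0509,-0.002,-1]]'
python3 -m inch '[[0,0,9.1,0.0196,0.0509,-0.002,-1],[0,0,9.1,0.0196,0.0509,-0.002,-1],[0,0,9.1,0.0196,0.0509,-0.002,-1],[0,0,9.1,0.0196,0.0509,-0.002,-1],[0,0,9.1,0.0196,0.0509,-0.002,-1]]'
cat >> h.py <<'E'
def tool():
    s=env.get_state(); M=Rq(s['orientation']); return np.array(s['ee_pos']),np.degrees(np.arctan2(M[1,0],M[0,0])),M
def finfit(c,ctr,zmin=.028,zmax=.06,rad=.04):
    m=(np.hypot(c[...,0]-ctr[0],c[...,1]-ctr[1])<rad)&(c[...,2]>zmin)&(c[...,2]<zmax)
    P=c[m]; r=cv2.minAreaRect((P[:,:2]*1000).astype(np.float32)); return len(P),r,np.percentile(P[:,2],90)
E
python3 - <<'E'
from h import *
print(tool()[:2]); im,d,c=cloud('wrist'); save(im,'w1.png',1.2)
print(finfit(c,(.46,.265)))
X,Y,Z=c[...,0],c[...,1],c[...,2]
m=(np.hypot(X-.487,Y-.253)<.08)&(Z>.0065)&(Z<.014); print(cv2.minAreaRect((c[m][:,:2]*1000).astype(np.float32)),m.sum(),np.median(Z[m]))
E
```

```text
time_s: 1.23
ee_pos: [0.2639, -0.2422, 0.2214]
orientation: [0.0, 0.847, 0.531, 0.0]
contact_force: [1.1, -0.5, -0.2]
grip_width: 0.0856
finger_force: 0.0
time_s: 1.85
ee_pos: [0.3622, 0.0125, 0.2116]
orientation: [0.001, 0.576, 0.818, 0.0]
contact_force: [0.8, -0.6, 0.4]
grip_width: 0.0853
finger_force: 0.0
time_s: 2.48
ee_pos: [0.46, 0.2673, 0.2013]
orientation: [0.0, 0.215, 0.977, 0.0]
contact_force: [1.2, -1.4, 0.5]
grip_width: 0.0852
finger_force: 0.0
(array([0.4600265 , 0.26726842, 0.20132526]), np.float64(155.20154717268113))
(242, ((456.461181640625, 265.9644470214844), (11.5866060256958, 25.384471893310547), 65.13572692871094), np.float64(0.042621221784598734))
((484.23931884765625, 253.85214233398438), (59.988189697265625, 119.69297790527344), 65.89279174804688) 3348 0.010091548985630944
```

View pics/w1.png

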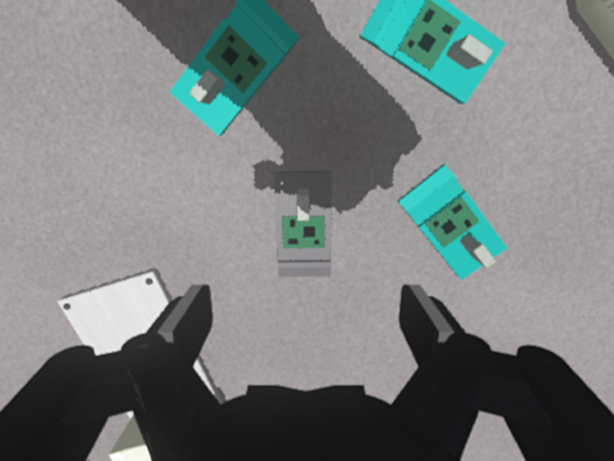

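The wrist view shows the grey carrier at (303,225) straddled symmetrically, fin at (302,203), with the turquoise look-alikes well clear. I'll descend and grip.

```bash
python3 -m inch '[[0,0,0.3,-0.003,-0.001,-0.05,-1],[0,0,0,0,0,-0.05,-1],[0,0,0,0,0,-0.045,-1],[0,0,0,0,0,-0.025,-1],[0,0,0,0,0,-0.015,-1]]' 50
python3 -m inch '[[0,0,0,0,0,0,0.4],[0,0,0,0,0,0,1],[0,0,0,0,0,0,1],[0,0,0,0,0,0,1],[0,0,0,0,0,0,1]]' 50
python3 -m inch '[[0,0,0,0,0,0,1],[0,0,0,0,0,0,1]]' 50
```

```text
time_s: 3.15
ee_pos: [0.456, 0.264, 0.0151]
orientation: [-0.001, 0.215, 0.977, -0.0]
contact_force: [-0.9, 0.6, 1.0]
grip_width: 0.0856
finger_force: 0.0
time_s: 3.78
ee_pos: [0.4572, 0.2647, 0.0171]
orientation: [0.001, 0.215, 0.977, 0.001]
contact_force: [-1.1, 0.8, 6.5]
grip_width: 0.0112
finger_force: 50.2
time_s: 4.03
ee_pos: [0.4573, 0.2647, 0.0172]
orientation: [0.001, 0.215, 0.977, 0.001]
contact_force: [-1.0, 0.2, 5.6]
grip_width: 0.0111
finger_force: 50.2
```

```bash
python3 -m inch '[[0,0,0,0,0,0.01,1],[0,0,0,0,0,0.03,1],[0,0,0,0,0,0.04,1],[0,0,2.6,0.004,-0.03,0,1],[0,0,3,0.006,-0.045,0,1]]'
python3 -m inch '[[0,0,3,0.006,-0.045,0,1],[0,0,3,0.006,-0.045,0,1],[0,0,3,0.006,-0.045,0,1],[0,0,3,0.004,-0.044,0,1],[0,0,0,0,0,0,1]]'
python3 - <<'E'
from h import *
print(tool()[:2]); im,d,c=cloud('wrist'); save(im,'w2.png',1.2); np.savez('w2.npz',c=c,im=im)
X,Y,Z=c[...,0],c[...,1],c[...,2]
for lo,hi,t in((.007,.0145,'tray'),(.055,.066,'head'),(.019,.026,'rails')):
    m=(X>.38)&(X<.8)&(abs(Y)<.1)&(Z>lo)&(Z<hi); print(t,m.sum(),cv2.minAreaRect((c[m][:,:2]*1000).astype(np.float32)) if m.sum()>9 else '')
im,d,c=cloud('top'); np.savez('t2.npz',c=c,im=im)
X,Y,Z=c[...,0],c[...,1],c[...,2]
m=(X>.6)&(X<.8)&(abs(Y)<.1)&(Z>.055)&(Z<.066); print('head',m.sum(),cv2.minAreaRect((c[m][:,:2]*1000).astype(np.float32)))
E
```

```text
time_s: 4.65
ee_pos: [0.4669, 0.1892, 0.0974]
orientation: [0.001, 0.165, 0.986, 0.0]
contact_force: [0.3, -0.4, -1.7]
grip_width: 0.0111
finger_force: 49.0
time_s: 5.28
ee_pos: [0.4889, 0.0076, 0.0968]
orientation: [0.0, 0.065, 0.998, -0.0]
contact_force: [0.0, 1.2, -1.6]
grip_width: 0.011
finger_force: 49.3
(array([0.48886666, 0.00764323, 0.09682925]), np.float64(172.591616032496))
tray 7285 ((511.27825927734375, 8.011856079101562), (124.36243438720703, 119.90482330322266), 82.8606185913086)
head 0 
rails 0 
head 1230 ((685.79296875, -13.195716857910156), (123.91946411132812, 94.74217987060547), 83.19493103027344)
```

View pics/w2.png

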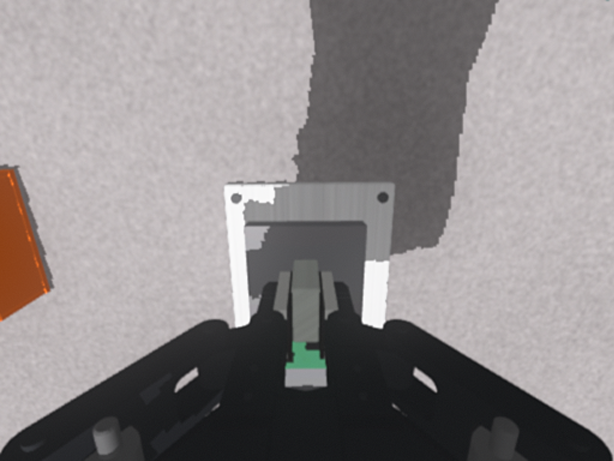

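The wrist view shows the carrier (rear edge row 221, cols 245–365) held over the tray (rear edge row 183, cols 225–395), nearly parallel and roughly centred. I'll measure the held plate.

Run:
```python
from h import *
c=np.load('w2.npz')['c']; X,Y,Z=c[...,0],c[...,1],c[...,2]
v,u=np.mgrid[:384,:512]
m=(u>200)&(u<310)&(v>178)&(v<320)&(Z>.07)&(Z<.1)
P=c[m]; print(len(P),np.percentile(P[:,2],[5,50,95]))
m2=m&((u<228)|(u>280)|(v<205)) ; P=c[m2]; A=np.c_[P,np.ones(len(P))]; 
f=np.linalg.lstsq(np.c_[P[:,:2],np.ones(len(P))],P[:,2],rcond=None)[0]; print('slope',f, (P[:,2]-np.c_[P[:,:2],np.ones(len(P))]@f).std())
r=cv2.minAreaRect((P[:,:2]*1000).astype(np.float32)); print(r)
ex=np.array([np.cos(np.radians(-7.14)),np.sin(np.radians(-7.14))]); ey=np.array([-ex[1],ex[0]])
o=np.array([.6188,-.0052])
q=(P[:,:2]-o); print('x',np.percentile(q@ex,[0.5,99.5]),'y',np.percentile(q@ey,[.5,99.5]))
# edges at bins in tester frame
for x in np.arange(-.165,-.12,.01):
    s=abs(q@ex-x)<.005
    if s.sum()>20: print(x.round(3),np.percentile(q[s]@ey,[1,99]).round(4),np.median(P[s][:,2]).round(4))
tc=tool()[0][:2]-o; print('tcp',tc@ex,tc@ey)
```

```text
6175 [0.08513218 0.08952583 0.09113744]
slope [ 0.03663406 -0.00741817  0.07187178] 0.0016149308199345867
((483.3713684082031, 8.601272583007812), (60.490074157714844, 51.542335510253906), 82.65692901611328)
x [-0.1616272  -0.11312992] y [-0.03302966  0.02665455]
-0.165 [-0.0324  0.0258] 0.0875
-0.155 [-0.0326  0.0262] 0.0896
-0.145 [-0.0329  0.0266] 0.0895
-0.135 [-0.0329  0.0266] 0.0895
-0.125 [-0.033   0.0266] 0.0896
tcp -0.13135409705799397 -0.0010342133149485624
```

```bash
python3 -m inch '[[0,0,0.3,0.0003,0.0025,-0.03,1],[0,0,0,0,0,-0.025,1],[0,0,0,0,0,-0.008,1],[0,0,0,0,0,-0.003,1],[0,0,0,0,0,0,1]]'
python3 -m inch '[[0,0,0,0,0,-0.001,1],[0,0,0,0,0,-0.001,1],[0,0,0,0,0,0,1]]'
```

```text
time_s: 6.0
ee_pos: [0.4893, 0.013, 0.0309]
orientation: [0.0, 0.06, 0.998, -0.0]
contact_force: [-0.3, -0.6, -1.3]
grip_width: 0.0111
finger_force: 49.2
time_s: 6.38
ee_pos: [0.4889, 0.0127, 0.0284]
orientation: [0.0, 0.06, 0.998, 0.0]
contact_force: [0.2, -0.2, -2.2]
grip_width: 0.011
finger_force: 49.2
```

```bash
python3 -m inch '[[0,0,-0.3,0,0,-0.001,1],[0,0,0,0,0,0,1]]'
python3 -m inch '[[0,0,0,0,0,-0.001,1],[0,0,0,0,0,0,1]]'
```

```text
time_s: 6.62
ee_pos: [0.4889, 0.0127, 0.0273]
orientation: [0.0, 0.063, 0.998, -0.0]
contact_force: [1.0, 0.1, -2.4]
grip_width: 0.0114
finger_force: 49.3
time_s: 6.88
ee_pos: [0.4889, 0.0127, 0.0271]
orientation: [0.0, 0.063, 0.998, -0.0]
contact_force: [-4.7, -0.1, 13.3]
grip_width: 0.011
finger_force: 51.4
```

```bash
python3 -m inch '[[0,0,0,0,0,0.001,1],[0,0,0,0,0,0,0.5],[0,0,0,0,0,0.002,0.5],[0,0,0,0,0,0,0.5]]'
python3 - <<'E'
from h import *
print(tool()[:2]); im,d,c=cloud('wrist'); save(im,'w3.png',1.2)
X,Y,Z=c[...,0],c[...,1],c[...,2]
ex=np.array([np.cos(np.radians(-7.14)),np.sin(np.radians(-7.14))]); ey=np.array([-ex[1],ex[0]]); o=np.array([.6188,-.0052])
q=c[...,:2]-o; x=q@ex; y=q@ey
for lo,hi,t,xs in((.0065,.0135,'floor',(-.16,-.12)),(.0165,.0235,'plate',(-.155,-.11))):
    for xx in np.arange(xs[0],xs[1],.01):
        s=(abs(x-xx)<.005)&(Z>lo)&(Z<hi)&(abs(y)<.075)
        if s.sum()>20: print(t,xx.round(3),np.percentile(y[s],[1,99]).round(4),np.median(Z[s]).round(4))
m=(Z>.0165)&(Z<.0235)&(abs(y)<.06)&(x<-.1); print('plate',cv2.minAreaRect((c[m][:,:2]*1000).astype(np.float32)))
m=(Z>.0065)&(Z<.0135)&(abs(y)<.08); print('floor',cv2.minAreaRect((c[m][:,:2]*1000).astype(np.float32)))
tc=tool()[0][:2]-o; print('tcp',tc@ex,tc@ey)
E
```

```text
time_s: 7.38
ee_pos: [0.489, 0.0128, 0.0294]
orientation: [0.0, 0.063, 0.998, -0.0]
contact_force: [-0.5, -0.8, -1.0]
grip_width: 0.0214
finger_force: 0.0
(array([0.4889947 , 0.0127562 , 0.02943343]), np.float64(172.77844878037877))
floor -0.16 [-0.0608  0.06  ] 0.01
floor -0.15 [-0.0611  0.0604] 0.0099
floor -0.14 [-0.0612  0.0603] 0.0099
floor -0.13 [-0.0611  0.0605] 0.0099
floor -0.12 [-0.061   0.0605] 0.0099
plate -0.155 [-0.0274  0.0314] 0.0198
plate -0.145 [-0.0274  0.0314] 0.0199
plate -0.135 [-0.0276  0.0315] 0.0199
plate -0.125 [-0.0279  0.0319] 0.02
plate -0.115 [-0.0095  0.0132] 0.0205
plate ((488.85113525390625, 13.005020141601562), (60.30233383178711, 62.29951858520508), 82.60956573486328)
floor ((519.0162963867188, 7.194309234619141), (124.75506591796875, 136.20631408691406), 83.12968444824219)
tcp -0.13108657817653843 0.0016873567316123617
```

View pics/w3.png

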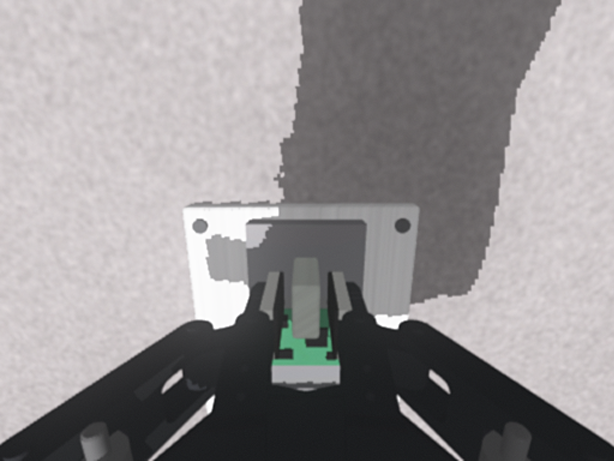

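Picture: the carrier lies flat on the tray (rear edge row 220, cols 247–365), fin between the open pads at (306,300). It sits about 2.3 mm to tester +y, so I'll regrip, centre it and slide.

```bash
python3 -m inch '[[0,0,0,0,0,0,1],[0,0,0,0,0,0,1],[0,0,0,0,0,0,1],[0,0,0.4,-0.0003,-0.0022,0,1],[0,0,0,0,0,0,1]]' 35
python3 -m inch '[[0,0,0,0.005,-0.0006,0,1],[0,0,0,0.005,-0.0006,0,1],[0,0,0,0.005,-0.0006,0,1],[0,0,0,0.005,-0.0006,0,1],[0,0,0,0,0,0,1]]'
```

```text
time_s: 8.05
ee_pos: [0.4887, 0.0106, 0.0294]
orientation: [0.0, 0.059, 0.998, 0.0]
contact_force: [-0.8, 2.5, 3.7]
grip_width: 0.0113
finger_force: 35.0
time_s: 8.68
ee_pos: [0.5075, 0.0081, 0.0294]
orientation: [-0.001, 0.06, 0.998, -0.0]
contact_force: [-5.4, 0.5, 10.7]
grip_width: 0.0114
finger_force: 36.0
```

```bash
python3 -m inch '[[0,0,0,0.005,-0.0006,0.0004,1],[0,0,0,0.005,-0.0006,0,1],[0,0,0,0.005,-0.0006,0,1],[0,0,0,0.005,-0.0006,0,1],[0,0,0,0,0,0,1]]'
python3 -m inch '[[0,0,0,0.003,-0.0004,0,1],[0,0,0,0.003,-0.0004,0,1],[0,0,0,0.003,-0.0004,0,1],[0,0,0,0,0,0,1]]'
```

```text
time_s: 9.3
ee_pos: [0.529, 0.0057, 0.0296]
orientation: [0.0, 0.059, 0.998, -0.0]
contact_force: [-0.4, 0.1, -1.5]
grip_width: 0.0112
finger_force: 34.2
time_s: 9.8
ee_pos: [0.5378, 0.0045, 0.0297]
orientation: [0.0, 0.06, 0.998, -0.0]
contact_force: [-1.3, 0.3, -2.8]
grip_width: 0.0113
finger_force: 34.2
```

```bash
python3 -m inch '[[0,0,0,0.002,-0.00025,0,1],[0,0,0,0.002,-0.00025,0,1],[0,0,0,0.002,-0.00025,0,1],[0,0,0,0.002,-0.00025,0,1],[0,0,0,0.002,-0.00025,0,1]]'
python3 -m inch '[[0,0,0,0.002,-0.00025,0,1],[0,0,0,0.002,-0.00025,0,1],[0,0,0,0.002,-0.00025,0,1],[0,0,0,0.002,-0.00025,0,1],[0,0,0,0.002,-0.00025,0,1]]'
```

```text
time_s: 10.42
ee_pos: [0.5477, 0.0033, 0.0297]
orientation: [0.0, 0.059, 0.998, -0.0]
contact_force: [-1.0, 0.2, -3.7]
grip_width: 0.0114
finger_force: 34.2
time_s: 11.05
ee_pos: [0.5577, 0.0021, 0.0297]
orientation: [-0.0, 0.06, 0.998, 0.0]
contact_force: [-0.8, -0.0, -2.1]
grip_width: 0.0114
finger_force: 34.2
```

Run:
```python
from h import *
im,d,c=cloud('side'); 
save(im[190:260,190:350],'s3.png',5)
```

```text
(no output)
```

View pics/s3.png

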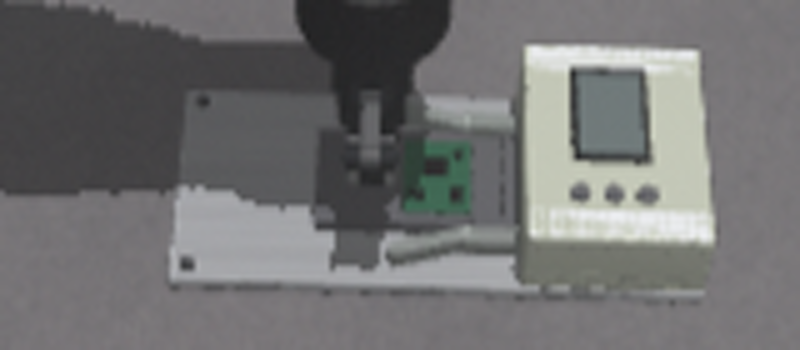

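The side crop shows the nose under the head at (515,185), with the carrier straight between the rails (415–515, rows 115 and 243). I'll continue slowly, watching the force.

```bash
python3 -m inch '[[0,0,0,0.0015,-0.0002,0,1],[0,0,0,0.0015,-0.0002,0,1],[0,0,0,0.0015,-0.0002,0,1],[0,0,0,0.0015,-0.0002,0,1],[0,0,0,0.0015,-0.0002,0,1]]'
python3 -m inch '[[0,0,0,0.0015,-0.0002,0,1],[0,0,0,0.0015,-0.0002,0,1],[0,0,0,0.0015,-0.0002,0,1],[0,0,0,0.0015,-0.0002,0,1],[0,0,0,0.0015,-0.0002,0,1]]'
```

```text
time_s: 11.72
ee_pos: [0.5652, 0.0011, 0.0297]
orientation: [0.0, 0.059, 0.998, 0.0]
contact_force: [-0.0, 0.5, -2.0]
grip_width: 0.0111
finger_force: 34.2
time_s: 12.35
ee_pos: [0.5727, 0.0001, 0.0297]
orientation: [-0.0, 0.059, 0.998, 0.0]
contact_force: [0.6, 0.2, -2.0]
grip_width: 0.0111
finger_force: 34.2
```

```bash
python3 -m inch '[[0,0,0,0.001,-0.00013,0,1],[0,0,0,0.001,-0.00013,0,1],[0,0,0,0.001,-0.00013,0,1],[0,0,0,0.001,-0.00013,0,1],[0,0,0,0.001,-0.00013,0,1]]'
python3 -m inch '[[0,0,0,0.001,-0.00013,0,1],[0,0,0,0.001,-0.00013,0,1],[0,0,0,0.001,-0.00013,0,1],[0,0,0,0.001,-0.00013,0,1],[0,0,0,0.001,-0.00013,0,1]]'
```

```text
time_s: 12.98
ee_pos: [0.5767, -0.0004, 0.0295]
orientation: [-0.001, 0.059, 0.998, 0.0]
contact_force: [-4.6, 0.2, -0.1]
grip_width: 0.0113
finger_force: 34.5
time_s: 13.6
ee_pos: [0.5825, -0.0012, 0.0296]
orientation: [-0.0, 0.059, 0.998, 0.0]
contact_force: [-2.8, 2.0, -2.0]
grip_width: 0.0114
finger_force: 34.2
```

```bash
python3 -m inch '[[0,0,0,0.001,-0.00013,0,1],[0,0,0,0.001,-0.00013,0,1],[0,0,0,0.001,-0.00013,0,1],[0,0,0,0.001,-0.00013,0,1],[0,0,0,0.001,-0.00013,0,1]]'
python3 -m inch '[[0,0,0,0.001,-0.00013,0,1],[0,0,0,0.001,-0.00013,0,1],[0,0,0,0.001,-0.00013,0,1],[0,0,0,0.001,-0.00013,0,1],[0,0,0,0.001,-0.00013,0,1]]'
```

```text
time_s: 14.22
ee_pos: [0.588, -0.0019, 0.0297]
orientation: [0.0, 0.06, 0.998, -0.0]
contact_force: [-1.9, 0.6, -3.7]
grip_width: 0.0116
finger_force: 34.0
time_s: 14.85
ee_pos: [0.5926, -0.0025, 0.0297]
orientation: [0.0, 0.059, 0.998, 0.0]
contact_force: [-1.7, 1.3, -3.5]
grip_width: 0.0111
finger_force: 34.0
```

```bash
python3 -m inch '[[0,0,0,0.0008,-0.0001,0,1],[0,0,0,0.0008,-0.0001,0,1],[0,0,0,0.0008,-0.0001,0,1],[0,0,0,0.0008,-0.0001,0,1],[0,0,0,0.0008,-0.0001,0,1]]'
python3 -m inch '[[0,0,0,0.0005,-0.00006,0,1],[0,0,0,0.0005,-0.00006,0,1],[0,0,0,0.0005,-0.00006,0,1],[0,0,0,0.0005,-0.00006,0,1]]'
```

```text
time_s: 15.48
ee_pos: [0.597, -0.0031, 0.0298]
orientation: [0.0, 0.059, 0.998, -0.0]
contact_force: [0.3, 1.0, -4.6]
grip_width: 0.0116
finger_force: 34.0
time_s: 15.98
ee_pos: [0.598, -0.0032, 0.0296]
orientation: [-0.001, 0.059, 0.998, 0.0]
contact_force: [-3.9, 0.9, -0.9]
grip_width: 0.0111
finger_force: 34.4
```

```bash
python3 -m inch '[[0,0,0,0.0005,-0.00006,0,1],[0,0,0,0.0005,-0.00006,0,1],[0,0,0,0.0005,-0.00006,0,1]]'
```

```text
time_s: 16.35
ee_pos: [0.5997, -0.0034, 0.0296]
orientation: [-0.0, 0.059, 0.998, 0.0]
contact_force: [-5.6, 2.0, 0.5]
grip_width: 0.0113
finger_force: 34.5
```

```bash
python3 -m inch '[[0,0,0,0.0005,-0.00006,0,1],[0,0,0,0.0005,-0.00006,0,1]]'
```

```text
time_s: 16.6
ee_pos: [0.6, -0.0034, 0.0296]
orientation: [-0.001, 0.059, 0.998, 0.0]
contact_force: [-7.4, 2.4, 2.6]
grip_width: 0.0113
finger_force: 34.9
```

```bash
python3 -m inch '[[0,0,0,0.0005,-0.00006,0,1],[0,0,0,0.0005,-0.00006,0,1]]'; python3 -m inch '[[0,0,0,0.0005,-0.00006,0,1]]'
```

```text
time_s: 16.85
ee_pos: [0.6001, -0.0034, 0.0295]
orientation: [-0.002, 0.059, 0.998, 0.0]
contact_force: [-11.1, 1.5, 5.0]
grip_width: 0.0118
finger_force: 35.3
time_s: 16.98
ee_pos: [0.6002, -0.0033, 0.0294]
orientation: [-0.002, 0.059, 0.998, 0.0]
contact_force: [-13.9, 2.5, 6.5]
grip_width: 0.0113
finger_force: 35.5
```

```bash
python3 -m inch '[[0,0,0,0.0005,-0.00006,0,1]]'; python3 -m inch '[[0,0,0,0.0005,-0.00006,0,1]]'
```

```text
time_s: 17.1
ee_pos: [0.6003, -0.0033, 0.0294]
orientation: [-0.002, 0.059, 0.998, 0.0]
contact_force: [-16.1, 3.2, 8.2]
grip_width: 0.0113
finger_force: 35.7
time_s: 17.23
ee_pos: [0.6004, -0.0033, 0.0294]
orientation: [-0.003, 0.059, 0.998, 0.0]
contact_force: [-17.4, 3.4, 9.0]
grip_width: 0.0113
finger_force: 35.9
```

```bash
python3 -m inch '[[0,0,0,-0.0015,0.0002,0,1],[0,0,0,-0.0015,0.0002,0.0003,1],[0,0,0,0,0,0,1]]'
```

```text
time_s: 17.6
ee_pos: [0.5999, -0.0034, 0.0298]
orientation: [-0.001, 0.059, 0.998, 0.0]
contact_force: [-5.3, 1.8, -1.8]
grip_width: 0.0111
finger_force: 34.4
```

```bash
python3 -m inch '[[0,0,0,-0.0005,0.00006,0,1],[0,0,0,-0.0005,0.00006,0,1],[0,0,0,0,0,0,1]]'
```

```text
time_s: 17.98
ee_pos: [0.5993, -0.0033, 0.0299]
orientation: [-0.0, 0.059, 0.998, -0.0]
contact_force: [-4.1, 1.7, -3.1]
grip_width: 0.0111
finger_force: 34.3
```

```bash
python3 -m inch '[[0,0,0,-0.0005,0.00006,0,1],[0,0,0,-0.0005,0.00006,0,1],[0,0,0,0,0,0,1]]'; python3 -m inch '[[0,0,0,-0.0005,0.00006,0,1],[0,0,0,-0.0005,0.00006,0,1],[0,0,0,0,0,0,1]]'
```

```text
time_s: 18.35
ee_pos: [0.5986, -0.0032, 0.03]
orientation: [0.0, 0.059, 0.998, -0.0]
contact_force: [-3.7, 1.5, -4.1]
grip_width: 0.0113
finger_force: 34.2
time_s: 18.73
ee_pos: [0.5978, -0.0032, 0.0301]
orientation: [0.0, 0.06, 0.998, -0.0]
contact_force: [-2.6, 0.9, -3.7]
grip_width: 0.0113
finger_force: 34.2
```

```bash
python3 -m inch '[[0,0,0,-0.0005,0.00006,-0.0003,1],[0,0,0,-0.0005,0.00006,0,1],[0,0,0,0,0,0,1]]'; python3 -m inch '[[0,0,0,-0.0005,0.00006,0,1],[0,0,0,0,0,0,1]]'
```

```text
time_s: 19.1
ee_pos: [0.5973, -0.0031, 0.0299]
orientation: [0.001, 0.059, 0.998, -0.0]
contact_force: [0.3, 0.6, -5.1]
grip_width: 0.0113
finger_force: 34.1
time_s: 19.35
ee_pos: [0.5969, -0.003, 0.03]
orientation: [0.001, 0.06, 0.998, -0.0]
contact_force: [3.5, 0.7, -5.4]
grip_width: 0.0113
finger_force: 34.0
```

The backward pull meets resistance, with the force going from -2.6 to +3.5 N over 0.9 mm, so the catch is holding. I'll ease off and release.

```bash
python3 -m inch '[[0,0,0,0.0006,-0.0001,-0.0003,1],[0,0,0,0,0,0,1],[0,0,0,0,0,0,0.5],[0,0,0,0,0,0,0.5],[0,0,0,0,0,0,0.5]]'
python3 - <<'E'
from h import *
print(tool()[:2]); im,d,c=cloud('wrist'); im2,_,_=cloud('side')
save(im,'w5.png',1); print(finfit(c,(.597,-.001),.035,.06,.025))
E
```

```text
time_s: 19.98
ee_pos: [0.5966, -0.003, 0.0295]
orientation: [-0.0, 0.06, 0.998, -0.0]
contact_force: [0.0, 0.5, -0.4]
grip_width: 0.0213
finger_force: 0.0
(array([ 0.5965549 , -0.00303463,  0.02951685]), np.float64(173.17730404083343))
(2648, ((595.3358154296875, -1.291717529296875), (46.36936569213867, 26.552337646484375), 84.46935272216797), np.float64(0.056056928835540205))
```

View pics/w5.png

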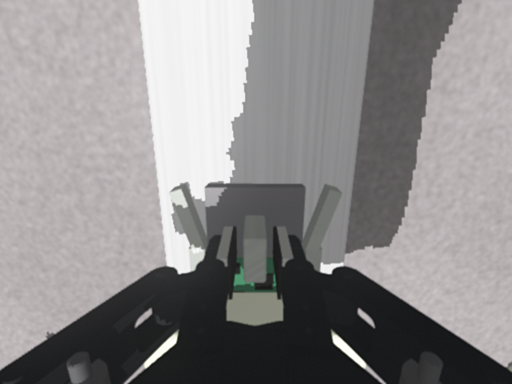

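The wrist view shows the carrier seated (rear edge row 184, cols 206–304), the fin at (255,245) free between the pads. I'll lift clear and check that it stayed.

```bash
python3 -m inch '[[0,0,0,0,0,0.01,0.45],[0,0,0,0,0,0.03,0.4],[0,0,0,0,0,0.05,0.4],[0,0,0,-0.02,0,0.05,0.4],[0,0,0,-0.02,0,0.03,0.4]]'; python3 -m inch '[[0,0,0,0,0,0,0.4],[0,0,0,0,0,0,0.4],[0,0,0,0,0,0,0.4]]'
python3 - <<'E'
from h import *
im,d,c=cloud('wrist'); X,Y,Z=c[...,0],c[...,1],c[...,2]
m=(np.hypot(X-.597,Y+.001)<.03)&(Z>.04)&(Z<.056); print('fin',m.sum(),cv2.minAreaRect((c[m][:,:2]*1000).astype(np.float32)))
ex=np.array([.9925,-.1219]); o=np.array([.6188,-.0052]); x=(c[...,:2]-o)@ex
m=(Z>.0165)&(Z<.0225)&(x<-.05)&(abs(Y)<.03); print('rear edge tester x',np.percentile(x[m],[1,5]))
save(im,'w6.png',1.2)
E
```

```text
time_s: 20.7
ee_pos: [0.5571, -0.0031, 0.2027]
orientation: [0.002, 0.059, 0.998, -0.0]
contact_force: [0.8, 0.9, -0.9]
grip_width: 0.0258
finger_force: 0.0
time_s: 21.08
ee_pos: [0.5564, -0.003, 0.1983]
orientation: [-0.001, 0.059, 0.998, 0.0]
contact_force: [0.1, 0.2, 0.3]
grip_width: 0.0255
finger_force: 0.0
fin 240 ((596.1019897460938, -2.5594482421875), (10.61379623413086, 26.044336318969727), 82.97652435302734)
rear edge tester x [-0.05293911 -0.0528345 ]
```

View pics/w6.png

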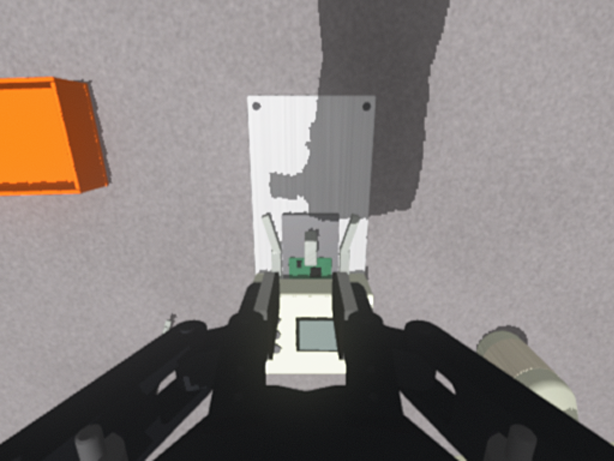

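The last view shows the carrier seated straight between the rails (rear edge row 214, fin at (311,247)). It did not move after release: the fin is still at x = 0.596, about 43 mm before the mouth.

```bash
python3 -c "
from rig import env
print(env.hand_in())"
```

```text
the job is handed in; nothing more can be done
None
```

The carrier is loaded nose-first in the tester and stayed put after release; a gentle backward pull met resistance, so the catch appears to be in its groove, and the job is handed in at about 21 s with the bin, bottle, screwdriver and turquoise look-alikes untouched.

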